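# Unlatch the specimen cassette over its dish

### The arm

A 6-joint arm with a two-finger parallel gripper is mounted at the origin on the work surface. World frame = base frame: x ahead of the robot, y to its left, z up, the work surface at z = 0. Lengths are in m, angles in degrees, forces in N, time in s.
With the tool pointing down it reaches from about 0.375 to 0.75 m from the base axis. Payload 9 kg.
Tool frame: the origin (TCP) lies where the fingers leave the gripper's body, on its centre line; the fingertips stand 73 mm ahead of it and the grasp point (between the pads) lies 54 mm ahead of it (robot.tip_reach is the distance from the TCP to the fingertips, in m); z points along the fingers, y is the direction in which the jaws open and shut (so a half turn about z gives the same grasp; the last joint's range is limited). The gripper opens to 85 mm and grips with 20 to 120 N. Pads are 22 mm wide; open, the fingers measure 114 mm over their backs; the gripper's body (76 mm by 85 mm) begins 54 mm behind the grasp point. The pads swing forward as they close: fully open they stand 13 mm farther back than shut.
Start: joints at [-12.473, 5.964, 5.575, 89.605, 0, 77.527], TCP at [0.6, 0, 0.304] pointing down, gripper open.
Joint ranges: [-171.21, 171.21], [-48.23, 106.86], [-62.78, 66.21], [-105.2, 120.99], [-86.42, 89.51], [-180, 180]. Speed limits (degrees/s): [127.2, 127.2, 147.25, 180, 180, 180].

### API

Orientations are given as [roll, pitch, yaw] about the fixed x, y, z axes, in that order (R = Rz(yaw) Ry(pitch) Rx(roll)).
In Python, from plant import robot gives the robot as it stands. Calls block until the motion is done:
- robot.move_pose(position, orientation): joint-space move of the TCP to a pose.
- robot.line_to(position, vel=0.15, rotation=None, guard=None): straight line of the TCP; rotation=None keeps the orientation; vel is the mean speed in m/s. With guard (N) it stops when the force on the tool has changed by that much, and returns True; else False.
- robot.goto_joints(angles): joint-space move.
- robot.set_gripper(opening): finger opening in m; the grip force is fixed at half the most; returns when the fingers have stopped.
- robot.pause(seconds).
- robot.ik(position, orientation): joint angles nearest the present ones, or None.
- robot.observe(): the state.
- robot.grab_frame(name): name is "scene" or "side" or "wrist"; returns the picture (480x640x3 uint8, blue, green, red); there is no depth.
- robot.get_calibration(name): a dict with "vertical_fov" (degrees; the focal length in pixels is half the picture's height over the tangent of half this angle, whatever the lens; pixels are square), "cx", "cy" (the principal point, pixels), "rvec" (rotation vector, rad) and "tvec" (3), from world to camera coordinates, as OpenCV has them. Camera axes: x right, y down, z forward; pixel columns grow to the right and rows downward; lengths in m; the calibration is good to about 2 mm. The wrist camera is an equidistant fisheye: a pixel r from the principal point sees the ray r / f radians off the axis. A picture is of the moment at which its call begins: read the wrist's pose just before it. get_calibration takes no time and is no camera call; for the wrist camera it gives the pose at the moment of the call.
A pose or a line that the arm cannot do raises robot.IKError and nothing moves.
- robot.job_done(): hands the job in, once; it reports no verdict.
The state is a dict: "time": time; "q": joint angles; "qvel": joint speeds; "joint_torque": joint torques, N m; "tool_pos": TCP position; "tcp_rot": TCP orientation; "ft_force": force on the tool from outside, world axes, zero at the start; "torque": the same for the moment, N m; "gripper_width": finger opening in m.
Only numpy, scipy, OpenCV 4.12 (cv2) and the standard library are available. Lean on these libraries where they do the work, as an engineer would, in place of code of your own. Each camera call takes 0.05 s, during which the arm holds its last target. There are 200 camera calls.

### The job

First slide the round steel dish along the bench, without lifting it, until it sits centred in the white ring. Then pinch the two side catches of the specimen cassette together, lift the cassette out of its dock, and carry it upright to above the middle of the dish; finish while holding it there, still, catches pinched, its underside roughly 10 cm above the bench and touching nothing but your fingers. Leave the brass weight, the jar and the steel jaw block where they are.

Things in the scene. Friction and masses are not known exactly. Their poses are not given: they have to be found in the camera images.
- cassette_grip (a point): Pinch point midway between the two paddles, 62 mm above the cassette's underside (70 above the bench when docked). Cassette: upright grey slab 70 (its x) x 32 (its y) x 90 mm high, about 0.3 kg; steel coupon ends rise 35 mm above this point. White ribbed paddles on its +y and -y sides, 36 mm wide, 38 high, centred at this height: 60 mm over both relaxed, 44 fully pinched. z is up
- catch_left (a joint): Travel in m of the catch on the cassette's +y side: 0 relaxed and latched, 0.008 pressed in to its stop. It slides level inwards against a spring (2 N at first, 5.5 N at the stop). Its hook reaches 3 mm under a lip of the dock; both catches pressed in 5 mm or more free the cassette, else it cannot lift
- catch_right (a joint): The same for the catch on the cassette's -y side
- dock: Fixed aluminium dock that holds the cassette, 90 (its x) x 92 (its y) x 38 mm high, same yaw as the docked cassette; origin at the middle of its underside on the bench, z up. The cassette stands on its 8 mm base with about 2 mm of side play
- dish_center (a point): Centre, half-way up, of the loose round open steel dish, 120 mm outside diameter at the rim (116 mm at the foot), 22 mm high, wall 3 mm, floor 4 mm thick, about 0.25 kg; 11 mm above its underside, z up
- spot_center (a point): Centre, on the bench surface, of the white ring painted on the bench (128 to 136 mm diameter, flat), the place for the dish
- weight: Bystander: brass knobbed weight, 40 mm diameter, 56 mm high; origin under its centre
- jar: Bystander: white jar with dark cap, 52 mm diameter, 75 mm high; origin under its centre
- jaw: Bystander: stepped steel jaw block, 30 x 60 x 42 mm; origin under its centre
Mind the look-alikes: they are no part of the job. Several things look just like the part that bears dish_center: the one meant starts farthest from the robot's base.

How it is judged:
By the outcome, as a careful person would: the job done as asked, in the order asked, and still so for the second after the job is handed in, while the arm keeps its last pose, push and grip.
It also fails if it takes over 72 s, if anything falls off the work surface, if the arm or the gripper's body presses on something with over 40 N, if the wrist force passes 120 N, or if a joint passes its speed limit or range.

## Working session

There is one attempt and no reset: what is moved stays moved. The work goes in short steps, each a Python script; the robot and the scene stay as the last script left them, time stands still between calls to the robot, and variables do not carry over. Pictures are saved under pics/ and viewed, about 8 in all and at most 12, crops included, and the job is handed in when it is done.

```bash
mkdir -p pics; ls
python3 - <<'E'
from plant import robot
import cv2,numpy as np
for n in("scene","side","wrist"):
    c=robot.get_calibration(n);print(n,{k:np.round(v,4).tolist() for k,v in c.items()})
    cv2.imwrite(f"pics/{n}0.png",robot.grab_frame(n))
o=robot.observe();print(o['time'],o['tcp_rot'],o['gripper_width'])
E
```

```text
pics
scene {'vertical_fov': 54.8282, 'cx': 311.4484, 'cy': 249.5511, 'rvec': [2.4681, 0.8323, -0.226], 'tvec': [-0.41, -0.2358, 1.1951]}
side {'vertical_fov': 55.4389, 'cx': 319.8431, 'cy': 240.2836, 'rvec': [0.4798, -2.7421, 1.1638], 'tvec': [0.4855, 0.1705, 0.7563]}
wrist {'vertical_fov': 65.7065, 'cx': 322.5269, 'cy': 233.6847, 'rvec': [-2.8467, 0.0007, 0.001], 'tvec': [-0.5987, -0.0379, 0.379]}
0.15 [-1.79946328e+02 -1.12936785e-02  8.99977679e+01] 0.08518322703575976
```

View pics/scene0.png

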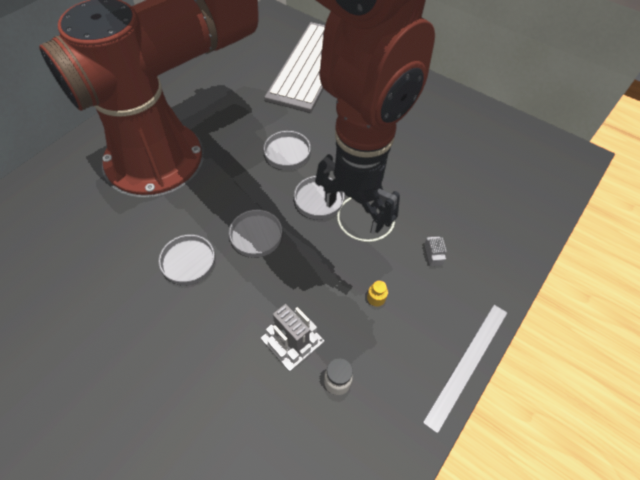

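View pics/side0.png

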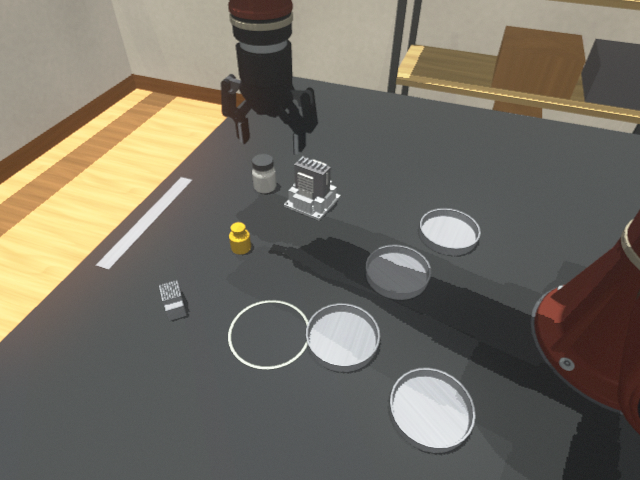

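View pics/wrist0.png

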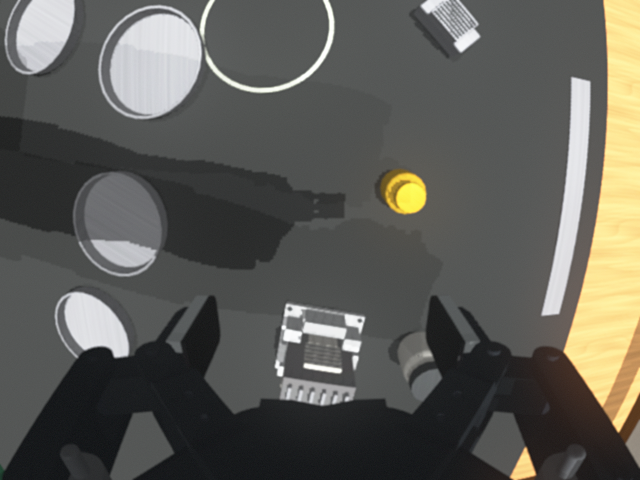

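Side view: ring at (269,334). There are four look-alike dishes, at (343,337), (398,272), (450,232) and (432,409). The cassette and dock are at (312,190), the weight at (240,240), the jar at (263,175) and the jaw at (172,300). Next I compute each dish's distance from the base.

```bash
cat > h.py <<'E'
from plant import robot
import cv2,numpy as np
from scipy.optimize import least_squares
def ray(c,px,name):
    px=np.atleast_2d(np.asarray(px,float)); f=240/np.tan(np.radians(c['vertical_fov']/2))
    u=(px-[c['cx'],c['cy']])/f
    if name=='wrist':
        r=np.linalg.norm(u,axis=1,keepdims=True)+1e-12
        d=np.hstack([u/r*np.sin(r),np.cos(r)])
    else: d=np.hstack([u,np.ones((len(u),1))])
    R=cv2.Rodrigues(np.array(c['rvec'],float))[0]
    return -R.T@np.array(c['tvec'],float).ravel(), d@R
def plane(c,px,name,z):
    o,d=ray(c,px,name); return (o+d*((z-o[2])/d[:,2])[:,None])[:,:2]
def proj(c,P,name):
    P=np.atleast_2d(P); R=cv2.Rodrigues(np.array(c['rvec'],float))[0]
    p=P@R.T+np.array(c['tvec'],float).ravel(); f=240/np.tan(np.radians(c['vertical_fov']/2))
    if name=='wrist':
        s=np.linalg.norm(p[:,:2],axis=1,keepdims=True);u=p[:,:2]/s*np.arctan2(s,p[:,2:])
    else: u=p[:,:2]/p[:,2:]
    return u*f+[c['cx'],c['cy']]
def circ(P,r=None,it=4):
    """robust circle fit"""
    x0=[*P.mean(0)]+([] if r else [.06])
    s=least_squares(lambda x:np.hypot(*(P-x[:2]).T)-(r or x[2]),x0,loss='soft_l1',f_scale=.001)
    return s.x, np.median(abs(s.fun))
E
python3 - <<'E'
from h import *
cs=robot.get_calibration('side');im=cv2.imread('pics/side0.png')
for n,p in dict(A=(343,337),B=(398,272),C=(450,232),D=(432,409),weight=(240,251),jar=(265,190),jaw=(176,313),dock=(312,200),spot=(269,334)).items():
    q=plane(cs,p,'side',.011 if n in'ABCD' else 0)[0];print('side',n,q.round(3),np.hypot(*q).round(3))
cc=robot.get_calibration('scene')
for n,p in dict(A=(319,197),B=(255,233),C=(187,259),D=(287,149),weight=(377,300),jar=(338,387),jaw=(437,258),dock=(292,342),spot=(367,217)).items():
    q=plane(cc,p,'scene',.011 if n in'ABCD' else 0)[0];print('scene',n,q.round(3),np.hypot(*q).round(3))
c=np.hstack([cv2.resize(im[280:400,215:395],None,fx=2.2,fy=2.2,interpolation=2),cv2.resize(im[140:260,220:400],None,fx=2.2,fy=2.2,interpolation=2)])
cv2.imwrite('pics/crop1.png',c)
E
```

```text
side A [0.422 0.149] 0.448
side B [ 0.369 -0.023] 0.37
side C [ 0.293 -0.167] 0.338
side D [0.264 0.222] 0.345
side weight [0.676 0.02 ] 0.676
side jar [ 0.711 -0.175] 0.732
side jaw [0.711 0.194] 0.737
side dock [ 0.598 -0.179] 0.624
side spot [0.542 0.178] 0.571
scene A [0.421 0.153] 0.448
scene B [ 0.367 -0.021] 0.368
scene C [ 0.293 -0.164] 0.336
scene D [0.261 0.229] 0.347
scene weight [0.681 0.012] 0.681
scene jar [ 0.721 -0.189] 0.746
scene jaw [0.732 0.182] 0.754
scene dock [ 0.595 -0.171] 0.619
scene spot [0.543 0.181] 0.573
```

View pics/crop1.png

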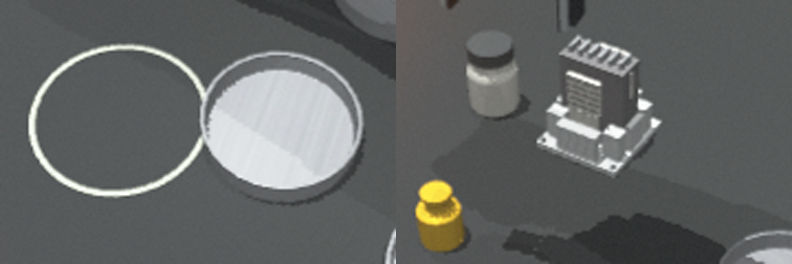

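Dish A, at side (343,337), is the farthest from the base: 0.448 m against at most 0.37 m for the others. It lies at about (0.421, 0.151), and the crop shows it just touching the ring, empty and clean. I'll aim the wrist camera at the ring and dish, then at the cassette, for precise measurements.

```bash
cat >> h.py <<'E'
from scipy.spatial.transform import Rotation as Ro
def look(target,yaw,h):
    """move so that wrist-camera axis hits target (z=0) with TCP at height h; returns calib,img"""
    o=robot.observe(); c=robot.get_calibration('wrist')
    Rt=Ro.from_euler('xyz',o['tcp_rot'],degrees=True).as_matrix()
    C,d=ray(c,[[c['cx'],c['cy']]],'wrist'); off=Rt.T@(C-o['tool_pos']); ax=Rt.T@d[0]
    R=Ro.from_euler('xyz',[180,0,yaw],degrees=True).as_matrix()
    a=R@ax; k=R@off
    t=(0-(h+k[2]))/a[2]; p=np.array([*(np.array(target)-(k+t*a)[:2]),h])
    robot.move_pose(p,[180,0,yaw]); robot.pause(.2)
    c=robot.get_calibration('wrist'); im=robot.grab_frame('wrist'); return c,im
E
python3 - <<'E'
from h import *
import pickle
out=[]
c,im=look((.60,-.175),0,.30);cv2.imwrite('pics/w1.png',im);out.append(c); print(robot.observe()['tool_pos'])
for y in(194,-166,14):
    try: c,im=look((.49,.165),y,.30);break
    except robot.IKError as e: print(y,e)
cv2.imwrite('pics/w2.png',im);out.append(c);o=robot.observe();print(y,o['tool_pos'],o['time'],o['q'])
pickle.dump(out,open('c.pkl','wb'))
cv2.imwrite('pics/w12.png',np.hstack([cv2.resize(cv2.imread('pics/w1.png'),(400,300)),cv2.resize(im,(400,300))]))
E
```

```text
[ 0.63904526 -0.1752131   0.30018509]
194 [0.45252904 0.154776   0.2999677 ] 4.2833 [ 3.16018908e+00 -1.54599444e+01 -1.51825186e+01  9.02838569e+01
 -1.55662021e-03 -1.08161455e+01]
```

View pics/w12.png

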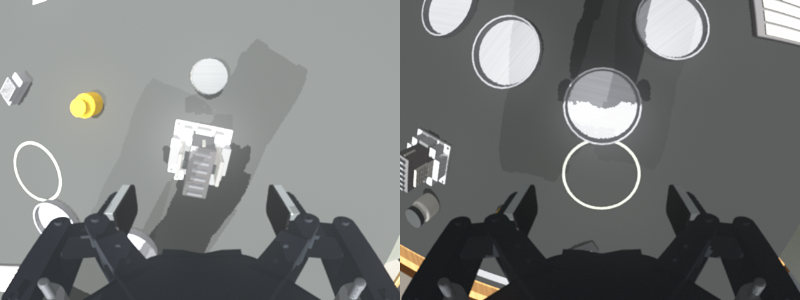

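```bash
cat >> h.py <<'E'
def radial(c,im,name,c0,z,r0,r1,mode):
    g=cv2.cvtColor(im,cv2.COLOR_BGR2GRAY).astype(np.float32); P=[]
    rr=np.arange(r0,r1,.0004)
    for a in np.radians(np.arange(0,360,3)):
        w=np.c_[c0[0]+rr*np.cos(a),c0[1]+rr*np.sin(a),0*rr+z]
        q=proj(c,w,name).astype(np.float32)
        if q.min()<2 or q[:,0].max()>637 or q[:,1].max()>477: continue
        v=cv2.GaussianBlur(cv2.remap(g,q[:,:1],q[:,1:],1).reshape(1,-1),(0,0),1.5)[0]
        if mode=='peak': i=v.argmax(); ok=v[i]-np.median(v)>40
        else:
            dv=-np.gradient(v); k=np.where((dv>=.5*dv.max())&(dv>=np.roll(dv,1))&(dv>=np.roll(dv,-1)))[0]; i=k[-1] if len(k) else 0; ok=dv.max()>3
        if ok: P.append(w[i,:2])
    return np.array(P)
def fit(c,im,name,c0,what):
    z,r0,r1,m=(0,.054,.078,'peak') if what=='ring' else (.022,.05,.072,'edge')
    for _ in range(3):
        P=radial(c,im,name,c0,z,r0,r1,m); x,res=circ(P); c0=x[:2]
    return x,res,len(P)
E
python3 - <<'E'
from h import *
import pickle
c1,c2=pickle.load(open('c.pkl','rb')); w2=cv2.imread('pics/w2.png')
print(plane(c2,(323,168),'wrist',.022),plane(c2,(322,278),'wrist',0))
print('ring w',fit(c2,w2,'wrist',(.542,.18),'ring'));print('dish w',fit(c2,w2,'wrist',(.421,.151),'dish'))
for n in('side','scene'):
    c=robot.get_calibration(n);im=cv2.imread(f'pics/{n}0.png')
    for k,c0 in(('ring',(.542,.18)),('dish',(.421,.151))): print(n,k,fit(c,im,n,c0,k))
w1=cv2.imread('pics/w1.png')
cv2.imwrite('pics/crop2.png',cv2.resize(w1[180:330,240:400],None,fx=4,fy=4,interpolation=2))
E
```

```text
[[0.41990821 0.1464891 ]] [[0.53788255 0.1746944 ]]
ring w (array([0.54146047, 0.17517474, 0.06634571]), np.float64(0.0003398579773302643), 120)
dish w (array([0.42230028, 0.14754388, 0.05977996]), np.float64(0.0001942711137784721), 120)
side ring (array([0.54360921, 0.17456493, 0.0662947 ]), np.float64(0.0002698772326567428), 119)
side dish (array([0.42435937, 0.14773413, 0.0599851 ]), np.float64(0.00036921300973893553), 120)
scene ring (array([0.53966768, 0.18079083, 0.0667228 ]), np.float64(0.00033701071058522825), 75)
scene dish (array([0.42112674, 0.15274264, 0.06089921]), np.float64(0.0004738737402227508), 94)
```

View pics/crop2.png

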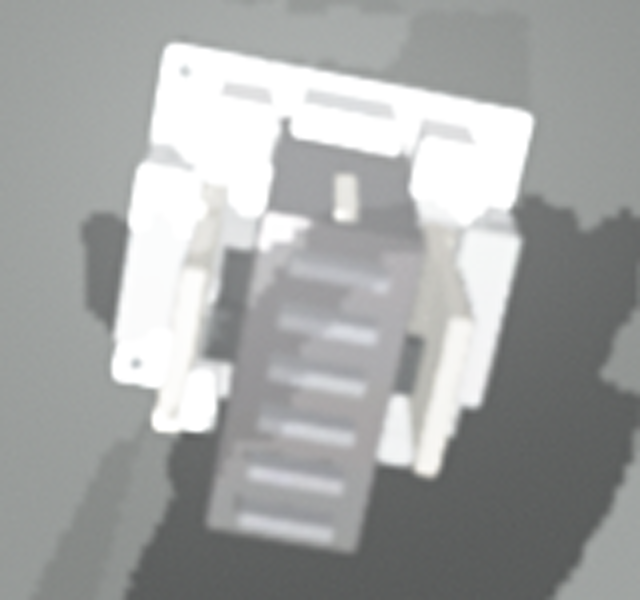

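Run:
```python
from h import *
import pickle
c1,_=pickle.load(open('c.pkl','rb'))
f=lambda L,z:plane(c1,np.array(L)/4-.375+[240,180],'wrist',z)
for z in(.098,.105):
    q=f([(270,215),(420,240),(355,550),(208,525)],z);print(q.round(4).tolist(),q.mean(0).round(4),[np.round(np.linalg.norm(q[i]-q[i-1]),4) for i in range(4)])
    e=[q[0]-q[3],q[1]-q[2],q[1]-q[0],q[2]-q[3]];print([np.degrees(np.arctan2(v[1],v[0])).round(1) for v in e])
q=f([(168,45),(532,112),(118,380)],.004);e=q[1]-q[0];g=q[0]-q[2];print('dock',q.round(4).tolist(),np.linalg.norm(e),np.degrees(np.arctan2(*e[::-1])),np.linalg.norm(g),np.degrees(np.arctan2(*g[::-1])))
for z in(.089,): # paddle tops outer: left near/far, right near/far
    q=f([(160,425),(437,475),(465,320),(190,265)],z);print('paddle',q.round(4).tolist(),q.mean(0))
C,_=ray(c1,[[320,240]],'wrist');print(C)
```

```text
[[0.63, -0.164], [0.625, -0.1928], [0.5569, -0.1807], [0.5628, -0.1502]] [ 0.5937 -0.1719] [np.float64(0.0687), np.float64(0.0292), np.float64(0.0692), np.float64(0.0311)]
[np.float64(-11.6), np.float64(-10.0), np.float64(-99.9), np.float64(-100.8)]
[[0.6321, -0.1643], [0.6273, -0.1924], [0.5609, -0.1806], [0.5666, -0.1508]] [ 0.5967 -0.172 ] [np.float64(0.0669), np.float64(0.0285), np.float64(0.0674), np.float64(0.0303)]
[np.float64(-11.6), np.float64(-10.0), np.float64(-99.9), np.float64(-100.8)]
dock [[0.6462, -0.1348], [0.6291, -0.2268], [0.5553, -0.1184]] 0.09351465249276317 -100.56444759993505 0.09239048685814563 -10.232325511541172
paddle [[0.5815, -0.14], [0.57, -0.1981], [0.6051, -0.2029], [0.6169, -0.1474]] [ 0.59336742 -0.17210667]
[ 0.71206543 -0.17545672  0.37023113]
```

The cassette is at (0.5935, −0.172), yaw −10.5°. The dock flange, slab top and paddles agree within 2 mm. I'll push the dish from inside with both fingers spread, which gives a stable two-point contact.

Run:
```python
from h import *
dish=np.array([.4223,.1475]);ring=np.array([.5415,.1752]);d=ring-dish;L=np.linalg.norm(d);u=d/L
yaw=180+np.degrees(np.arctan2(u[1],u[0]));print(L,yaw,robot.tip_reach)
robot.set_gripper(.05);print(robot.observe()['gripper_width'])
robot.move_pose([*dish,.12],[180,0,yaw])
hit=robot.line_to([*dish,.068],vel=.03,guard=3);z=robot.observe()['tool_pos'][2];print(hit,z)
z+=.003; robot.line_to([*dish,z],vel=.05)
f0=robot.observe()['ft_force']
robot.line_to([*(dish+u*.020),z],vel=.05)
e=dish+u*(L+.028)
robot.line_to([*e,z],vel=.06); print(robot.observe()['ft_force']-f0)
robot.line_to([*(e-u*.02),z],vel=.08)
robot.line_to([*(e-u*.02),.12],vel=.15)
c,im=look((.49,.165),194,.30);cv2.imwrite('pics/w3.png',im)
r=fit(c,im,'wrist',ring,'dish');print(r,r[0][:2]-ring,robot.observe()['time'])
```

```text
0.12237618232319553 193.08234836344639 0.0726
0.05027028641048371
True 0.0736012350314535
[ 0.10101718 -1.04701868 -0.16671837]
(array([0.53271635, 0.17325511, 0.06456333]), np.float64(0.00030059920764077125), 120) [-0.00878365 -0.00194489] 11.9167
```

Run:
```python
from h import *
im=cv2.imread('pics/w3.png');s=robot.grab_frame('side');cv2.imwrite('pics/s3.png',s)
cv2.imwrite('pics/crop3.png',np.hstack([cv2.resize(im[180:330,240:400],(400,375),interpolation=2),cv2.resize(s[270:390,205:333],(400,375),interpolation=2)]))
```

```text
(no output)
```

View pics/crop3.png

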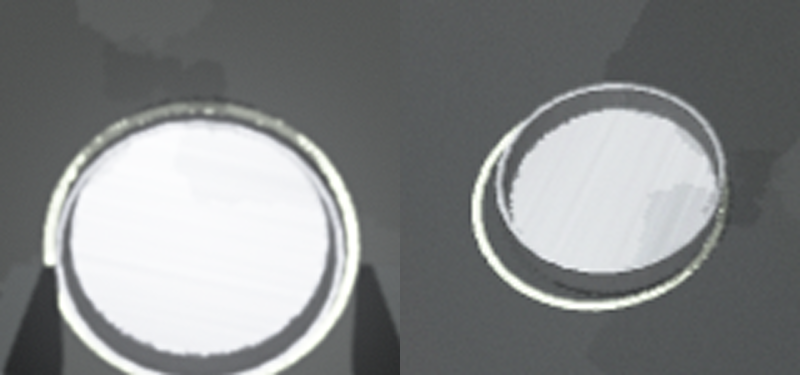

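```bash
cat >> h.py <<'E'
RING=dict(side=(.5436,.1746),scene=(.5397,.1808),wrist=(.5415,.1752))
def rimfit(c,im,name,c0):
    """rim circle (r .060, z .022) from the far half, where no ring shows outside it"""
    C,_=ray(c,[[320,240]],name)
    for _ in range(5):
        P=radial(c,im,name,c0,.022,.048,.068,'edge'); v=c0-C[:2]; v=v/np.linalg.norm(v)
        Q=P[(P-c0)@v>.012]; x,res=circ(Q,.06); c0=x[:2]
    return x-RING[name],res,len(Q)
E
python3 - <<'E'
from h import *
for n in('side','scene'):
    im=robot.grab_frame(n);c=robot.get_calibration(n);cv2.imwrite(f'pics/{n}4.png',im)
    for d in((0,0),(-.004,.003),(.004,-.003)):print(n,rimfit(c,im,n,np.array(RING[n])+d))
# check of method on the first side picture
c=robot.get_calibration('side');print(rimfit(c,cv2.imread('pics/side0.png'),'side',np.array([.424,.148]))[0]+RING['side'])
E
```

```text
side (array([-0.00546096, -0.00122555]), np.float64(0.0007392120813227224), 53)
side (array([-0.0054718 , -0.00127833]), np.float64(0.0007504758351199112), 53)
side (array([-0.00550154, -0.00130924]), np.float64(0.0007185351800784931), 53)
scene (array([-0.00550814, -0.00195741]), np.float64(0.00043971320647387055), 52)
scene (array([-0.00558597, -0.00181996]), np.float64(0.00047538497842991925), 52)
scene (array([-0.00559365, -0.00179348]), np.float64(0.0004029146148900563), 52)
[0.42434899 0.14781924]
```

Both fixed views agree: the dish is 5.7 mm short along the push direction and has no lateral error. I'll push the remaining distance.

Run:
```python
from h import *
dish=np.array([.4223,.1475]);ring=np.array([.5415,.1752]);u=(ring-dish)/np.linalg.norm(ring-dish)
yaw=193.08;z=.0766;s=ring+u*.012;e=ring+u*(.028+.0057)
robot.move_pose([*s,.12],[180,0,yaw]); robot.line_to([*s,z],vel=.1,guard=8)
robot.line_to([*e,z],vel=.04); robot.line_to([*s,z],vel=.08); robot.line_to([*s,.13],vel=.15)
# on to above cassette (also clears the view)
robot.set_gripper(.085)
robot.move_pose([.5935,-.172,.23],[180,0,-10.5+180])
for n in('side','scene'):
    im=robot.grab_frame(n);c=robot.get_calibration(n);cv2.imwrite(f'pics/{n}5.png',im);print(n,rimfit(c,im,n,np.array(RING[n])))
o=robot.observe();print(o['time'],o['q'],o['tool_pos'])
a=cv2.imread('pics/side5.png')
cv2.imwrite('pics/crop5.png',np.hstack([cv2.resize(a[270:390,205:333],(400,375),interpolation=2),cv2.resize(a[20:220,200:413],(400,375),interpolation=2)]))
```

```text
side (array([ 1.54679582e-04, -9.00218076e-05]), np.float64(0.00036321695454680225), 53)
scene (array([ 0.00042606, -0.00092469]), np.float64(0.00043588080925947154), 52)
17.025 [-2.81495859e+01  8.97607194e+00  1.10443578e+00  8.21736237e+01
  9.44629635e-03 -1.77609754e+01] [ 0.59357172 -0.17056949  0.22955079]
```

View pics/crop5.png

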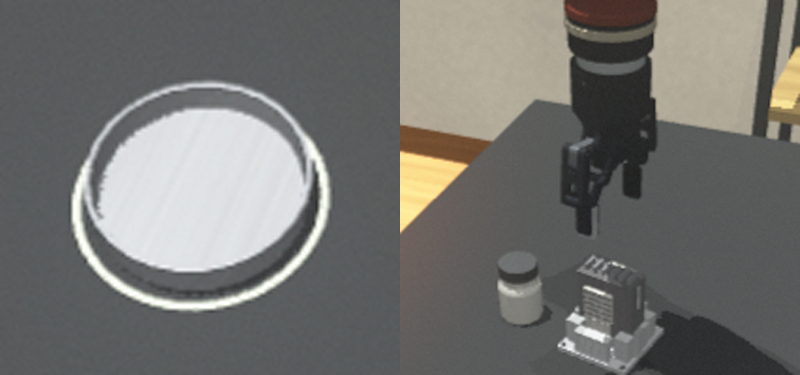

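The dish is within 1 mm of the ring centre in both views. Next: pinch the catches and lift.

Run:
```python
from h import *
p=[.5935,-.172]
robot.line_to([*p,.23],rotation=[180,0,169.5]);print(robot.line_to([*p,.122],vel=.08,guard=10))
robot.pause(.3);o=robot.observe();print(o['tool_pos'],o['ft_force'])
robot.set_gripper(.040);robot.pause(.3);o=robot.observe();print('w',o['gripper_width'],o['ft_force'],o['tool_pos'])
print('stopped',robot.line_to([*p,.132],vel=.02,guard=15));o=robot.observe();print(o['gripper_width'],o['ft_force'],o['time'],o['tool_pos'])
im=robot.grab_frame('side');cv2.imwrite('pics/side6.png',im)
cv2.imwrite('pics/crop6.png',cv2.resize(im[100:230,230:400],None,fx=3.5,fy=3.5,interpolation=2))
```

```text
False
[ 0.59356539 -0.17202341  0.1221722 ] [ 0.21114547 -0.08456351  0.75631728]
w 0.040737189853412716 [-2.18177368  2.75729634  8.21691011] [ 0.59403072 -0.17197808  0.12329021]
stopped False
0.040704290670627835 [ 0.58669716  0.72919237 -3.63279591] 20.525 [ 0.59343392 -0.17199944  0.13186875]
```

View pics/crop6.png

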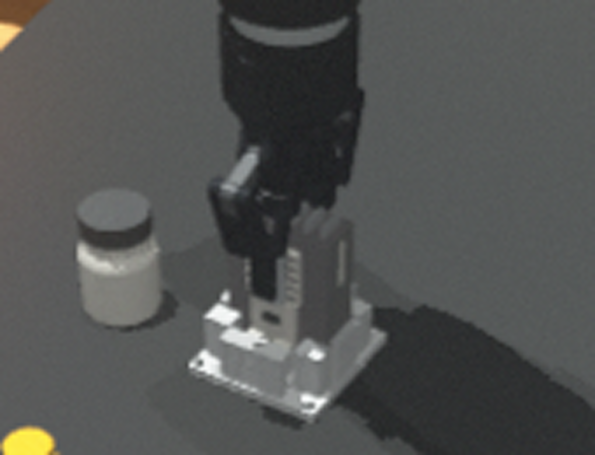

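The width reads 40.7 mm (pads at the stop) and about 4 N more hangs on the tool, so the cassette is free. I'll firm the grip, lift and carry.

Run:
```python
from h import *
robot.set_gripper(.030);o=robot.observe();print('w',o['gripper_width'],o['ft_force'])
p=[.5935,-.172];t=[.5415,.1752];Z=.215
print(robot.line_to([*p,Z],vel=.06,guard=20));o=robot.observe();print(o['gripper_width'],o['ft_force'])
robot.line_to([*t,Z],vel=.12);robot.pause(1)
o=robot.observe();print(o['gripper_width'],o['ft_force'],o['tool_pos'],o['tcp_rot'],o['time'],np.abs(o['qvel']).max())
a=robot.grab_frame('side');b=robot.grab_frame('scene');cv2.imwrite('pics/side7.png',a);cv2.imwrite('pics/scene7.png',b)
c=robot.get_calibration('side');print('dish',rimfit(c,a,'side',np.array(RING['side'])))
cv2.imwrite('pics/crop7.png',np.hstack([cv2.resize(a[120:420,120:360],(400,500),interpolation=2),cv2.resize(b[60:420,250:490],(400,600),interpolation=2)[:500]]))
```

```text
w 0.0388548731356635 [-0.51425024  0.22085763 -2.24174332]
False
0.039185307992088345 [ 0.38949666  0.02708573 -3.21723502]
0.03892147798536056 [-0.93299658 -0.16947826 -3.41538482] [0.54149745 0.17517854 0.21498889] [-1.79999799e+02 -1.09987286e-03  1.69499251e+02] 26.4 0.08687997236943723
dish (array([ 0.00024326, -0.00012988]), np.float64(0.00034488908004436103), 35)
```

View pics/crop7.png

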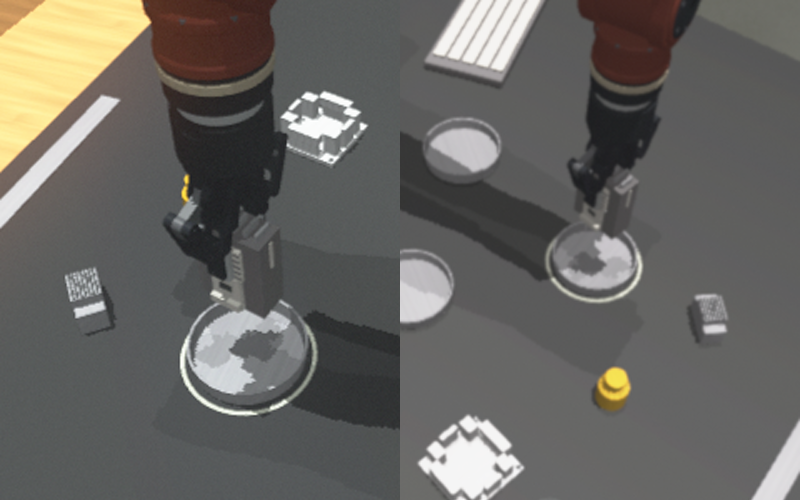

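The cassette hangs upright above the dish, the dock is empty, and the bystanders are where they were. Last check: compare the bottom corners I see with those expected at an underside height of 0.10 m.

Run:
```python
from h import *
a=np.radians(-10.5);R=np.array([[np.cos(a),-np.sin(a)],[np.sin(a),np.cos(a)]])
L=np.array([[35,16],[35,-16],[-35,-16],[-35,16]])/1e3@R.T
for n in('side','scene'):
    c=robot.get_calibration(n)
    for z in(.09,.1,.11,.19): print(n,z,proj(c,np.c_[L+RING[n],[z]*4],n).round(0).tolist())
a=cv2.imread('pics/side7.png')[220:330,215:325]
cv2.imwrite('pics/crop8.png',cv2.resize(a,None,fx=5,fy=5,interpolation=2))
```

```text
side 0.09 [[240.0, 296.0], [253.0, 283.0], [290.0, 300.0], [278.0, 315.0]]
side 0.1 [[240.0, 292.0], [252.0, 279.0], [290.0, 296.0], [278.0, 311.0]]
side 0.11 [[239.0, 288.0], [252.0, 274.0], [289.0, 292.0], [277.0, 307.0]]
side 0.19 [[232.0, 251.0], [246.0, 237.0], [287.0, 255.0], [274.0, 270.0]]
scene 0.09 [[387.0, 198.0], [377.0, 206.0], [354.0, 187.0], [364.0, 180.0]]
scene 0.1 [[387.0, 195.0], [377.0, 203.0], [354.0, 184.0], [364.0, 177.0]]
scene 0.11 [[388.0, 192.0], [378.0, 200.0], [355.0, 181.0], [365.0, 174.0]]
scene 0.19 [[394.0, 167.0], [383.0, 175.0], [358.0, 156.0], [369.0, 148.0]]
```

View pics/crop8.png

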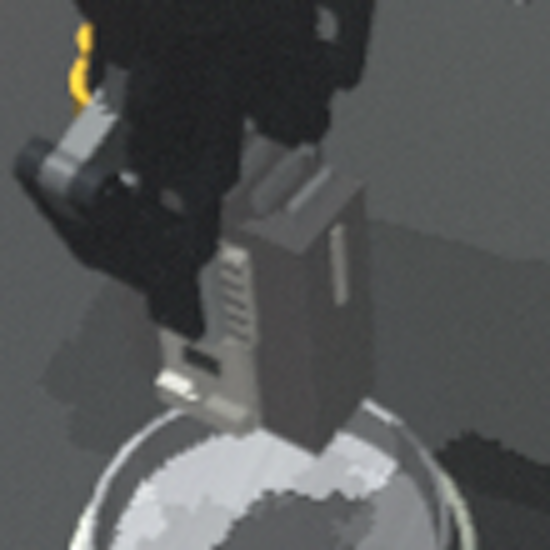

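The bottom corner is seen at (279,311) and was predicted at (278,311) for an underside 10 cm up and centred, so I'm handing in.

Run:
```python
from plant import robot
o=robot.observe();print(o['time'],o['gripper_width'],o['ft_force']);robot.job_done()
```

```text
26.5 0.03890962937920729 [-0.45830678 -0.43209922 -2.48887712]
the job is handed in; nothing more can be done
```

The job is done and handed in at 26.5 s on the robot's clock, well under the 72 s limit.

**What I did:**
- **Dish:** I slid the dish farthest from the base into the white ring with two spread fingers pushing its inside wall. The first push stopped 5.7 mm short, so I pushed a second time to finish.
- **Cassette:** I pinched both catches, lifted the cassette out of its dock, and am holding it still above the dish.

**Last checks:**
- **Dish position:** After the second push it measured about 0.2 mm off the ring centre in the side view and 1.0 mm in the scene view. With the cassette above it, the side view gave 0.3 mm.
- **Cassette position:** Its bottom corner is within 1 pixel of where it should be for a centred cassette 10 cm above the bench, and nothing but the fingers touches it. About 3 N hangs on the tool, as expected for its weight.
- **Bystanders:** The last pictures I viewed show the weight and jaw block undisturbed. The jar last showed in the picture taken at the start of the lift; nothing went near it afterwards.

**What disagreed:**
- **Grip width:** The gripper reads 38.9 mm, less than the 44 mm stated for fully pinched catches. I put this down to soft pads or a reading offset, and the free lift shows the catches released.
- **First dish reading:** The first wrist-camera fit after the first push latched onto the painted ring, so I discarded it and used the two fixed cameras.
- **Scene camera:** It sits about 5 mm off the other two in absolute position, so I compared dish and ring only within the same picture.

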